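# Set the worn length stop to the pointed tab, taking up its play

## Robot

A 6-joint arm with a two-finger parallel gripper is mounted at the origin on the work surface. World frame = base frame: x ahead of the robot, y to its left, z up, the work surface at z = 0. Lengths are in mm, angles in rad, forces in N, time in s.
With the tool pointing down it reaches from about 325 to 925 mm from the base axis. Payload 3.1 kg.
Tool frame: the origin (TCP) lies on the centre line of the jaws, within the pads' length; the fingertips stand 8 mm ahead of it and the grasp point (between the pads) lies 11 mm behind it; z points along the fingers, y is the line along which they close (so a half turn about z gives the same grasp; the last joint's range is limited). The gripper opens to 85 mm and grips with 20 to 120 N. Pads are 22 mm wide; open, the fingers measure 114 mm over their backs; the gripper's body (76 mm by 85 mm) begins 54 mm behind the grasp point. The pads swing forward as they close: fully open they stand 13 mm farther back than shut.
Start: joints at [1.193, 0.217, 1.613, -0, 1.311, -0.112], TCP at [164.156, 603.069, 204.1] pointing down, gripper open.
Joint ranges: [-2.75, 2.75], [-0.78, 2.1], [0.31, 2.55], [-1.13, 4.27], [0.13, 2.63], [-2.58, 2.58]. Speed limits (rad/s): [2.79, 2.79, 3.14, 3.14, 3.14, 3.14].

## Interface

Orientations are given as a unit quaternion [w, x, y, z].
In Python, from cell import env, job, grab_frame gives the robot as it stands (env), with the cameras as plain functions and the job (job). Calls block until the motion is done:
- env.reach(position, orientation): joint-space move of the TCP to a pose.
- env.movel(position, feed=150, attitude=None, threshold=None): straight line of the TCP; attitude=None keeps the orientation; feed is the mean speed in mm/s. With threshold (N) it stops when the force on the tool has changed by that much, and returns True; else False.
- env.goto_joints(angles): joint-space move.
- env.command_gripper(opening, f_grip=None): opening from 0.0 (shut) to 1.0 (fully open); f_grip is the grip in N (None keeps the last); returns when the fingers have stopped.
- env.wait(seconds).
- env.inverse_kinematics(position, orientation): joint angles nearest the present ones, or None.
- grab_frame(name): name is "scene" or "top"; returns a dict with "image" (480x640x3 uint8, blue, green, red), "intrinsics" (3x3 intrinsics, pixels), "eye" and "orientation" of the camera in the world. Camera axes: x right, y down, z forward; pixel columns grow to the right and rows downward; lengths in mm; the calibration is good to about 2 mm. A picture is of the moment at which its call begins. There is no depth.
A pose or a line that the arm cannot do raises env.IKError and nothing moves.
- job.close_job(): hands the job in; it is judged then, once.
Readings, each from a call of its own:
- env.read_time_s(): time.
- env.read_joints(): joint angles.
- env.read_qd(): joint speeds.
- env.read_joint_efforts(): joint torques, N m.
- env.read_ee_pos(): TCP position.
- env.read_eef_rot(): TCP orientation.
- env.read_force(): force on the tool from outside, world axes, zero at the start.
- env.read_wrist_torque(): the same for the moment, N m.
- env.read_gripper_width(): opening from 0.0 (shut) to 1.0 (fully open).
- env.read_grip_force(): force on a finger pad.
Only numpy, scipy, OpenCV 4.12 (cv2) and the standard library are available. Lean on these libraries where they do the work, as an engineer would, in place of code of your own. Each camera call takes 0.05 s, during which the arm holds its last target. There are 200 camera calls.

## Task

On the cutting-length track, use the black grip to set the sliding steel stop to the pointed tab (not the square-nosed one). The grip has play in the stop, so first slide the stop away from the steel end block until its pointer is at least 40 mm past the pointed tab, then draw it back towards the end block until its pointer lines up with the tab's point. Finish with that drawing-back movement, so that the play stays taken up towards the end block, and let go.

Things in the scene. Friction and masses are not known exactly. Their poses are not given: they have to be found in the camera images.
- pointed_tab: Fixed dark steel plate 45 x 30 x 10 mm with an arrow point at +x, on the track's plywood base (18 mm high) beside the rail. Origin under it, 22 mm behind its point. x: squarely at the rail; y: along the rail, away from the 50 mm tall steel end block at the rail's right (-y) end. Stop is set when stop_tip has y = 0 here. A like tab with a square end, 60 to 160 mm to either side, is not the mark.
- stop_tip (a point): Tip of the steel pointer on the side of the sliding stop, 8 mm clear of the tab's point when set. The stop is a steel saddle, 70 mm along the rail x 50 mm, top 60 mm above the table; it slides with about 5 N friction and stays where left. It starts 50 to 270 mm from the tab, on the end block's side, and can go 80 mm beyond the tab. Axes as the tab's.
- grip_mid (a point): Point to grasp on the upright black plastic grip on top of the stop: 22 mm thick along the rail, 32 mm across, 52 mm tall on an 8 mm foot. The point is on its centre line, 23 mm below its top, 96 mm above the table, 36 mm above the stop. Grasp from above, fingers closing along the rail. Axes as the tab's; in x 53 mm beyond stop_tip.
- grip (a joint): Play of the grip in the stop, in m: grip_mid minus stop_tip along the tab's y. -0.006: play taken up towards the end block (the grip draws the stop that way); +0.006: taken up the other way (the grip pushes it away from the end block). In between the grip moves easily (0.6 N) and the stop stays still. Stays where left.

How it is judged (in metres and radians):
On the way:
1. the stop's pointer has gone at least 30 mm past the pointed tab, on the side away from the end block (y of stop_tip in the frame of pointed_tab above 0.03 m), for 0.1 s.
At the end, for the whole second after the job is handed in: The stop is left with its pointer within 10 mm of the pointed tab's point along the rail, and the grip's play is taken up towards the end block (joint grip below -0.002, of a range of -0.006 to 0.006) (y of stop_tip in the frame of pointed_tab between -0.01 and 0.01 m and value of joint grip below -0.002 m); the robot touches nothing.
It also fails if it takes over 40 s, if anything falls off the work surface, if the arm or the gripper's body presses on something with over 40 N, if the wrist force passes 120 N, or if a joint passes its speed limit or range.

## Working session

There is one attempt and no reset: what is moved stays moved. The work goes in short steps, each a Python script; the robot and the scene stay as the last script left them, time stands still between calls to the robot, and variables do not carry over. Pictures are saved under pics/ and viewed, at most 10 in all, crops included, and the job is handed in when it is done.

```bash
mkdir -p pics
python3 - <<'E'
from cell import env, job, grab_frame
import cv2
for n in("scene","top"):
    f=grab_frame(n);cv2.imwrite(f"pics/{n}0.png",f["image"]);print(n,f["intrinsics"],f["eye"],f["orientation"])
print(env.read_eef_rot(),env.read_time_s())
E
```

```text
scene [[506.69272296   0.         316.25469168]
 [  0.         506.69272296 232.75752192]
 [  0.           0.           1.        ]] [1079.22721226 -218.03094253  518.12739952] [-0.36458882  0.72971061  0.51737406 -0.2586919 ]
top [[561.4663821    0.         310.39217496]
 [  0.         561.4663821  248.19093556]
 [  0.           0.           1.        ]] [455.55137897   3.99026675 758.75680325] [-0.02690238  0.7098855  -0.70266489  0.04001115]
[-2.64435512e-04  1.32504181e-01  9.91181838e-01 -1.06593567e-03] 0.1
```

View pics/scene0.png

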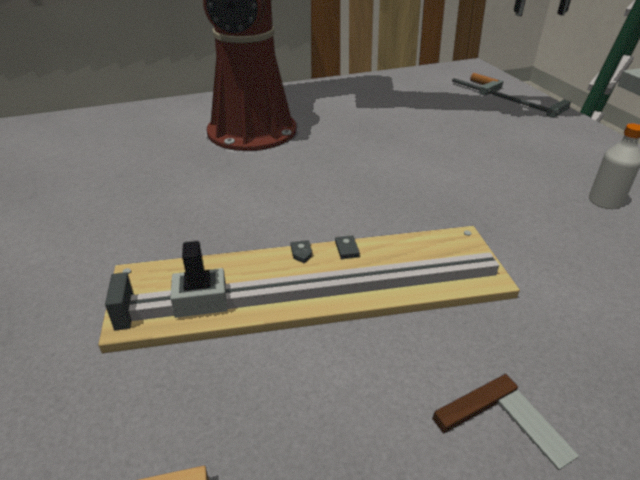

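View pics/top0.png

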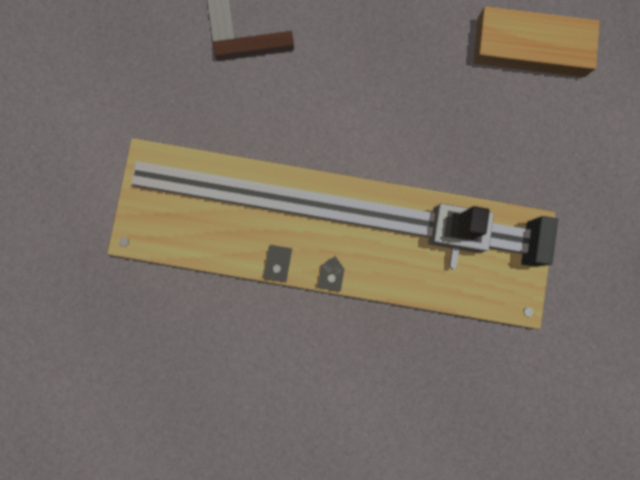

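The scene view shows the end block at left (120,300), the stop with its black grip (193,265), the pointed tab (301,250) and the square tab (347,247). In the top view the pointed tab's point is near (334,257), the stop's pointer tip near (454,267) and the grip's top near (480,220). I'll zoom in on both.

Run:
```python
import cv2
a=cv2.imread("pics/top0.png")[190:310,310:510];cv2.imwrite("pics/c1.png",cv2.resize(a,None,fx=4,fy=4,interpolation=cv2.INTER_CUBIC))
b=cv2.imread("pics/scene0.png")[230:330,160:360];cv2.imwrite("pics/c2.png",cv2.resize(b,None,fx=4,fy=4,interpolation=cv2.INTER_CUBIC))
```

```text
(no output)
```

View pics/c1.png

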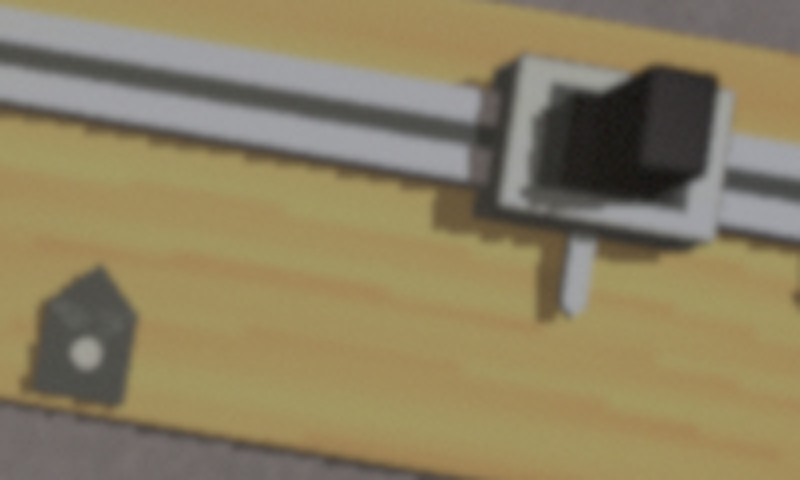

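View pics/c2.png

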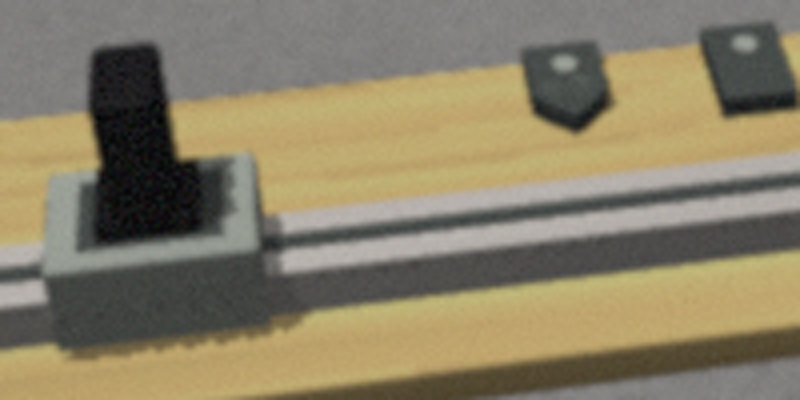

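In the top view (crop at 4x, origin 310,190) the tab's point is at (335,256.5), the pointer tip at (452.8,269), the centre of the grip's top at (479.5,220) and the centre of the saddle's top at (464.3,227). In the scene view the grip's top is at (191.8,249), the tab's point at (303.8,260.5) and the saddle's top at (197.8,283.5).

```bash
cat > h.py <<'E'
import numpy as np
from scipy.spatial.transform import Rotation as R
CAM=dict(scene=(506.69272296,316.25469168,232.75752192,[1079.22721226,-218.03094253,518.12739952],[-0.36458882,0.72971061,0.51737406,-0.2586919]),
 top=(561.4663821,310.39217496,248.19093556,[455.55137897,3.99026675,758.75680325],[-0.02690238,0.7098855,-0.70266489,0.04001115]))
def ray(c,p):
    f,cx,cy,e,q=CAM[c]
    d=R.from_quat(q,scalar_first=True).apply([(p[0]-cx)/f,(p[1]-cy)/f,1]); return np.array(e),d
def plane(c,p,z):
    e,d=ray(c,p); return e+d*(z-e[2])/d[2]
def tri(pt,ps):
    (a,u),(b,v)=ray("top",pt),ray("scene",ps)
    s=np.linalg.lstsq(np.c_[u,-v],b-a,rcond=None)[0]
    return (a+u*s[0]+b+v*s[1])/2, np.linalg.norm(a+u*s[0]-b-v*s[1])
E
python3 - <<'E'
import cv2
from h import *
np.set_printoptions(precision=1,suppress=True)
P={"grip top":((479.5,220),(191.8,249)),"saddle":((464.3,227),(197.8,283.5)),"tab tip":((335,256.5),(303.8,260.5))}
for k,v in P.items(): print(k,*tri(*v))
im=cv2.imread("pics/top0.png"); hsv=cv2.cvtColor(im,cv2.COLOR_BGR2HSV)
m=((hsv[...,1]>70)&(hsv[...,0]>12)&(hsv[...,0]<32)).astype(np.uint8); m[:135]=0
m=cv2.morphologyEx(m,cv2.MORPH_OPEN,np.ones((3,3)))
c=np.vstack(cv2.findContours(m,cv2.RETR_EXTERNAL,cv2.CHAIN_APPROX_NONE)[0])
b=cv2.boxPoints(cv2.minAreaRect(c)); w=np.array([plane("top",p,18) for p in b]); print(b,w)
for i in range(4):
    d=w[(i+1)%4]-w[i]; print(np.linalg.norm(d),np.degrees(np.arctan2(d[1],d[0])))
# groove: darkest low-saturation row in rail columns
pts=[]
for x in range(150,425,5):
    y0=173+(x-136)*.15; ys=np.arange(int(y0)-6,int(y0)+9); wt=np.clip(150-im[ys,x].mean(1).astype(float),0,None)
    g=im[ys,x].mean(1); pts.append((x,ys[np.argmin(cv2.GaussianBlur(g.reshape(-1,1).astype(np.float32),(1,3),0))]))
l=cv2.fitLine(np.float32(pts),cv2.DIST_HUBER,0,.01,.01).ravel(); print(l)
at=lambda x:(x,l[3]+(x-l[2])*l[1]/l[0])
for z in (35,45): 
    A,B=plane("top",at(150),z),plane("top",at(420),z); d=A-B; print(z,A,B,np.degrees(np.arctan2(d[1],d[0])))
for z in (22,28,35,45): print("ptr",z,plane("top",(452.8,269),z))
E
```

```text
grip top [ 552.1 -202.6  115.5] 3.046988027627208
saddle [ 551.8 -202.8   55.8] 2.083546923932209
tab tip [515.2 -41.2  22. ] 1.3649434548661887
[[106.8 254.8]
 [127.3 136.6]
 [560.  211.7]
 [539.5 329.9]] [[ 514.3  258.2   18. ]
 [ 673.8  237.7   18. ]
 [ 579.  -344.8   18. ]
 [ 421.2 -312.3   18. ]]
160.8007379424859 -7.31331132103912
590.1954596445817 -99.23502001976132
161.17314461792122 168.37321114168788
578.0771840215286 80.73302196436588
[  1.    0.2 285.  198.2]
35 [618.1 201.   35. ] [ 560.8 -151.9   35. ] 80.76811622774065
45 [615.9 198.2  45. ] [ 559.3 -149.8   45. ] 80.76811622774065
ptr 22 [ 500.1 -197.6   22. ]
ptr 28 [ 499.7 -196.    28. ]
ptr 35 [ 499.3 -194.1   35. ]
ptr 45 [ 498.7 -191.3   45. ]
```

Rail direction is 80.8° and tab-to-stop distance about 155 mm. Triangulated heights come out 4–6 mm low but consistent with 119, 60 and 28, and the cross offset from tab point to grip is about 62 mm against an expected 61. Next I grasp and push out.

```bash
cat >> h.py <<'E'
a=np.radians(80.77); U=np.array([np.cos(a),np.sin(a),0]); X=np.array([U[1],-U[0],0])
Q=[0,U[0],U[1],0]
def pos(s,z): return (X*576.8+U*s+[0,0,z]).tolist()
E
python3 - <<'E'
from cell import env, job, grab_frame
import cv2
from h import *
np.set_printoptions(precision=1,suppress=True)
G=plane("top",(479.5,220),117.5); T=plane("top",(335,256.5),27); print(G@U,G@X,T@U,T@X)
g,t=G@U,T@U
env.reach(pos(g,210),Q)
print(env.movel(pos(g,86),feed=120,threshold=15),env.read_ee_pos(),env.read_force())
env.command_gripper(0.0,f_grip=50)
print(env.read_gripper_width()*85,env.read_grip_force(),env.read_force())
env.movel(pos(t+56,86),feed=60)
print(np.array(env.read_ee_pos())@U,env.read_force(),env.read_gripper_width()*85,env.read_time_s())
env.wait(.3)
for n in("top","scene"): cv2.imwrite(f"pics/{n}1.png",grab_frame(n)["image"])
a=cv2.imread("pics/top1.png")[150:350,190:450];b=cv2.imread("pics/scene1.png")[130:330,160:420]
cv2.imwrite("pics/c3.png",cv2.resize(np.vstack([a,b]),None,fx=1.5,fy=1.5))
E
```

```text
-112.3511791881829 577.0170199541752 41.49420771037937 514.5518095794221
False [ 552.2 -203.9   87.1] [0.1 0.1 0.2]
20.903675354374872 47.439839243888855 [-1.1 -0.6  2.8]
95.84908622345513 [-2.6 -4.4  6.6] 21.00700964084907 8.6917
```

View pics/c3.png

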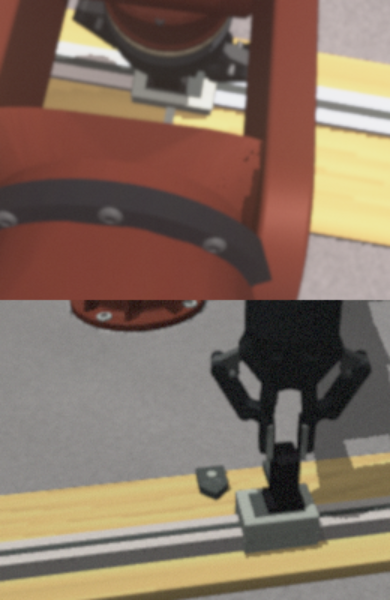

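The grip is held, and the stop is about 48 mm past the tab (scene crop). The arm hides the pointer in the top view. Now I draw it back, release, lift clear and check.

Run:
```python
from cell import env, job, grab_frame
import cv2
from h import *
np.set_printoptions(precision=1,suppress=True)
t=41.5; goal=t-6
s=lambda:np.array(env.read_ee_pos())@U
env.movel(pos(t+1,86),feed=50); env.wait(.2); r=s(); print(r,env.read_force())
env.movel(pos(goal-(r-t-1),86),feed=20); env.wait(.3); print(s(),env.read_force(),env.read_gripper_width()*85)
env.command_gripper(1.0); env.wait(.2); print(env.read_gripper_width(),env.read_force())
env.movel(pos(s(),220),feed=120)
q=env.read_joints(); env.goto_joints([q[0]+.9]+list(q[1:]))
for n in("top","scene"): cv2.imwrite(f"pics/{n}2.png",grab_frame(n)["image"])
a=cv2.imread("pics/top2.png")[180:300,250:410]
cv2.imwrite("pics/c4.png",cv2.resize(a,None,fx=5,fy=5,interpolation=cv2.INTER_CUBIC))
b=cv2.imread("pics/scene2.png")[200:320,240:400]
cv2.imwrite("pics/c5.png",cv2.resize(b,None,fx=5,fy=5,interpolation=cv2.INTER_CUBIC))
print(env.read_time_s())
```

```text
44.41437393970728 [-0.7  3.8  5.6]
35.59183156215423 [-0.1  2.9  5.9] 21.098577499039877
0.9949580462703538 [ 0.  -0.7  0.3]
15.4667
```

View pics/c4.png

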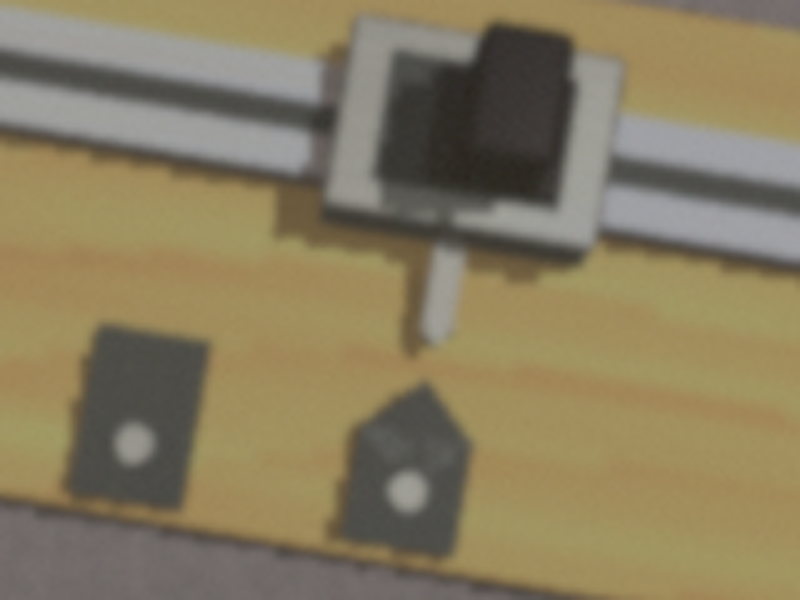

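View pics/c5.png

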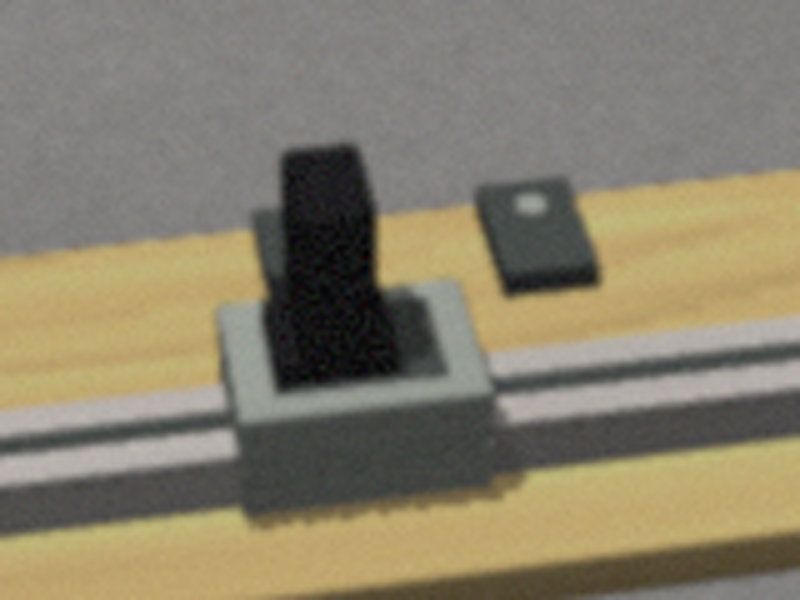

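The top crop shows the pointer tip at (336.8,249.2) and the tab's point at (335.0,256.6), which is within about 1 mm along the rail. The grip sits at the end-block side of its slot, with the slot open on the far side in both views, so the play is taken up the right way. The arm is clear, so I'm handing in.

```bash
python3 -c "
from cell import env, job, grab_frame
print(job.close_job())"
```

```text
the job is handed in; nothing more can be done
None
```

I pushed the stop about 48 mm past the pointed tab (by the arm's position), drew it back to within about 1 mm of the tab's point, left the play taken up towards the end block, let go, and handed the job in at about 15.5 s; no verdict was returned.

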